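# Put the microwave parts back in their trays

### The arm

A 7-joint arm with a two-finger parallel gripper is mounted at the origin on the work surface. World frame = base frame: x ahead of the robot, y to its left, z up, the work surface at z = 0. Lengths are in m, angles in rad, forces in N, time in s.
With the tool pointing down it reaches from about 0.35 to 0.9 m from the base axis. Payload 8.1 kg.
Tool frame: the origin (TCP) lies on the centre line of the jaws, within the pads' length; the fingertips stand 17 mm ahead of it and the grasp point (between the pads) lies 2 mm behind it; y points along the fingers, x is the direction in which the jaws open and shut, and the axes are right-handed (so a half turn about y gives the same grasp; the last joint's range is limited). The gripper opens to 92 mm and grips with 3 to 60 N. Pads are 19 mm wide; open, the fingers measure 130 mm over their backs; the gripper's body (75 mm by 190 mm) begins 47 mm behind the grasp point.
Start: joints at [-1.279, 0.434, 0.025, 1.573, -0.012, 1.134, -0.075], TCP at [0.24, 0.577, 0.244] pointing down, gripper open.
Joint ranges: [-2.62, 2.62], [-0.44, 2.09], [-1.27, 1.32], [0.08, 2.57], [-1.32, 4.46], [0.12, 2], [-2.74, 2.74]. Speed limits (rad/s): [2.22, 2.22, 3.01, 3.01, 3.14, 3.14, 3.14].

### API

Orientations are given as a unit quaternion [x, y, z, w].
In Python, from station import env, optics, order gives the robot as it stands.
- The arm moves only by the shell command python3 -m handwheel 'ROWS'. ROWS is JSON, a list that holds one entry, the list of rows, each a list of 5 numbers: the shift along the tool's x, y, z in mm, then the turn about the tool's y in degrees, then the opening, from 0 (shut) to 1 (fully open). A call has 1 to 20 rows; each row shifts and turns the commanded pose from where the row before left it, along the tool's axes as they then stand; what a row does not reach is not made up. A row lasts 1/8 s, in which the tool goes at most 62.5 mm and 10.7 degrees, less where a joint would pass 70% of its speed; a pose out of reach is approached as far as the arm can. A call with a gripper value outside its range is refused whole. The fingers move at their own pace and stop on an object; the grip force is fixed at half the most. Time passes only in rows, so rows that do not move let the fingers close. It gives the time, the measured TCP pose, the force and the opening at its end, in the units of the state.
- env.sense(): the state, without advancing time (a new reading comes with each control period).
- optics.capture(name): name is "side" or "top" or "wrist"; returns a dict with "pixels" (400x640x3 uint8, red, green, blue), "vertical_fov" (degrees; the focal length in pixels is half the picture's height over the tangent of half this angle, whatever the lens; pixels are square), "cx", "cy" (the principal point, pixels), "distortion" ([k1, k2, p1, p2, k3] as OpenCV has them; the pictures are not rectified), "eye" and "rotation" of the camera in the world; the wrist camera has in their place "mount" (4x4, takes a point from camera to tool coordinates, whose origin is the TCP and whose axes are the tool frame's). Camera axes: x right, y up, looking along -z (the intrinsics and any distortion apply to the point x, -y, -z); pixel columns grow to the right and rows downward; lengths in m; the calibration is good to about 2 mm. A picture is of the moment at which its call begins: read the wrist's pose just before it. There is no depth.
- order.job_done(): hands the job in, once; it reports no verdict.
The state is a dict: "time": time; "joints": joint angles; "dq": joint speeds; "tau": joint torques, N m; "ee_pos": TCP position; "tcp_rot": TCP orientation; "wrist_force": force on the tool from outside, world axes, zero at the start; "torque": the same for the moment, N m; "opening": finger opening in m.
Only numpy, scipy, OpenCV 4.12 (cv2) and the standard library are available. Lean on these libraries where they do the work, as an engineer would, in place of code of your own. Each camera call takes 0.05 s, during which the arm holds its last target.

### The job

The measurement is over: put the five waveguide and coaxial parts lying loose on the bench back into the three black trays, each in the tray that already holds its own kind, one part to each empty bay, so that every bay is filled. Set each one down flat on the tray's floor, not dropped, lying the same way as the parts already there (either way round). Leave the multimeter and the solvent bottle where they are.

Things in the scene. Friction and masses are not known exactly. Their poses are not given: they have to be found in the camera images.
- section_long: Longer straight waveguide section, bare metal, 86 mm long (x): a tube 12.7 mm wide (y), 25.4 mm high, between two square end flanges, 41 by 41 by 5 mm, on whose edges it lies. The tube spans 8 to 33 mm above the underside, bare for 76 mm in the middle: pinch it there across y. Ends alike. Origin: centre of underside; z up. 150 g.
- section_short: Shorter straight waveguide section, bare metal, 62 mm long (x): a tube 12.7 mm wide (y), 25.4 mm high, between two square end flanges, 41 by 41 by 5 mm, on whose edges it lies. The tube spans 8 to 33 mm above the underside, bare for 52 mm in the middle: pinch it there across y. Ends alike. Origin: centre of underside; z up. 120 g.
- attenuator_long: Longer coaxial attenuator: bare metal block with cooling fins, 50 mm long (x), 30 mm wide (y), 36 mm high, with a round connector 13 mm long on each end face at mid height (20 mm diameter at +x, 16 mm at -x), 76 mm overall. Pinch the block across y. Origin: centre of underside; z up. 200 g.
- attenuator_short: Shorter coaxial attenuator: bare metal block with cooling fins, 30 mm long (x), 30 mm wide (y), 36 mm high, with a round connector 13 mm long on each end face at mid height (20 mm diameter at +x, 16 mm at -x), 56 mm overall. Pinch the block across y. Origin: centre of underside; z up. 140 g.
- adapter: Coax-to-waveguide adapter, bare metal, standing on its square flange (41 by 41 mm, 5 mm thick): a closed upright tube, 12.7 mm (x) by 25.4 mm (y), rises from the flange to 40 mm, and a round connector (16 mm diameter) sticks out to +x, 26 mm up, to 28 mm from the origin. Pinch the tube across y (25.4 mm). Origin: centre of the flange's underside; z up. 120 g.
- tray_sections: Black tray, fixed, 110 (x) by 204 (y) mm; walls 12 mm high, floor 3 mm thick. Two 10 mm high dividers make three bays along y, centred at y = -66, 0, +66 mm, each 104 (x) by 63 (y) mm inside. Origin: centre of underside; z up. Its +y bay already holds a straight waveguide section (fixed, along the tray's x); the middle and -y bays are empty, for the loose sections in either order.
- tray_attenuators: Black tray, fixed, 110 (x) by 204 (y) mm; walls 12 mm high, floor 3 mm thick. Two 10 mm high dividers make three bays along y, centred at y = -66, 0, +66 mm, each 104 (x) by 63 (y) mm inside. Origin: centre of underside; z up. Its middle bay already holds a finned attenuator (fixed, along the tray's x); the -y and +y bays are empty, for the loose attenuators in either order.
- tray_adapters: Black tray, fixed, 110 (x) by 204 (y) mm; walls 12 mm high, floor 3 mm thick. Two 10 mm high dividers make three bays along y, centred at y = -66, 0, +66 mm, each 104 (x) by 63 (y) mm inside. Origin: centre of underside; z up. Its -y and +y bays already hold an adapter each (fixed, connector to the tray's +x); the middle bay is empty, for the loose adapter.
- multimeter: Bystander: grey hand-held multimeter lying on its back, 180 (x) by 85 (y) by 40 mm, its knob to 49 mm. Origin: centre of its underside.
- solvent_bottle: Bystander: clear bottle with a white cap, 60 mm in diameter, 125 mm tall. Origin: centre of its underside.
Things that resemble listed ones, but are neither listed nor needed, are in the scene too. Leave any brown or green look-alike of the section_long alone.

How it is judged:
At the end, for the whole second after the job is handed in: Each part in an empty bay of its kind's tray, one to a bay, at rest (under 0.02 m/s): flat on the floor (within 3 mm, tilt under 0.08 rad), origin within 33 mm (tray x) and 18 mm (tray y) of the bay's centre, its x axis within 0.35 rad of the tray's, either way round ((((x of section_long in the frame of tray_sections between -0.033 and 0.033 m and y of section_long in the frame of tray_sections between -0.018 and 0.018 m and z of section_long in the frame of tray_sections between 0 and 0.006 m and angle between section_long's own z axis and vertical below 0.08 rad and angle between the x axis of section_long and the x axis of tray_sections, either way round below 0.35 rad) and (x of section_short in the frame of tray_sections between -0.033 and 0.033 m and y of section_short in the frame of tray_sections between -0.084 and -0.048 m and z of section_short in the frame of tray_sections between 0 and 0.006 m and angle between section_short's own z axis and vertical below 0.08 rad and angle between the x axis of section_short and the x axis of tray_sections, either way round below 0.35 rad)) or ((x of section_long in the frame of tray_sections between -0.033 and 0.033 m and y of section_long in the frame of tray_sections between -0.084 and -0.048 m and z of section_long in the frame of tray_sections between 0 and 0.006 m and angle between section_long's own z axis and vertical below 0.08 rad and angle between the x axis of section_long and the x axis of tray_sections, either way round below 0.35 rad) and (x of section_short in the frame of tray_sections between -0.033 and 0.033 m and y of section_short in the frame of tray_sections between -0.018 and 0.018 m and z of section_short in the frame of tray_sections between 0 and 0.006 m and angle between section_short's own z axis and vertical below 0.08 rad and angle between the x axis of section_short and the x axis of tray_sections, either way round below 0.35 rad))) and (((x of attenuator_long in the frame of tray_attenuators between -0.033 and 0.033 m and y of attenuator_long in the frame of tray_attenuators between -0.084 and -0.048 m and z of attenuator_long in the frame of tray_attenuators between 0 and 0.006 m and angle between attenuator_long's own z axis and vertical below 0.08 rad and angle between the x axis of attenuator_long and the x axis of tray_attenuators, either way round below 0.35 rad) and (x of attenuator_short in the frame of tray_attenuators between -0.033 and 0.033 m and y of attenuator_short in the frame of tray_attenuators between 0.048 and 0.084 m and z of attenuator_short in the frame of tray_attenuators between 0 and 0.006 m and angle between attenuator_short's own z axis and vertical below 0.08 rad and angle between the x axis of attenuator_short and the x axis of tray_attenuators, either way round below 0.35 rad)) or ((x of attenuator_long in the frame of tray_attenuators between -0.033 and 0.033 m and y of attenuator_long in the frame of tray_attenuators between 0.048 and 0.084 m and z of attenuator_long in the frame of tray_attenuators between 0 and 0.006 m and angle between attenuator_long's own z axis and vertical below 0.08 rad and angle between the x axis of attenuator_long and the x axis of tray_attenuators, either way round below 0.35 rad) and (x of attenuator_short in the frame of tray_attenuators between -0.033 and 0.033 m and y of attenuator_short in the frame of tray_attenuators between -0.084 and -0.048 m and z of attenuator_short in the frame of tray_attenuators between 0 and 0.006 m and angle between attenuator_short's own z axis and vertical below 0.08 rad and angle between the x axis of attenuator_short and the x axis of tray_attenuators, either way round below 0.35 rad))) and x of adapter in the frame of tray_adapters between -0.033 and 0.033 m and y of adapter in the frame of tray_adapters between -0.018 and 0.018 m and z of adapter in the frame of tray_adapters between 0 and 0.006 m and angle between adapter's own z axis and vertical below 0.08 rad and angle between the x axis of adapter and the x axis of tray_adapters, either way round below 0.35 rad and linear speed of each of section_long, section_short, attenuator_long, attenuator_short, adapter below 0.02 m/s); the robot touches nothing.
It fails at once if a part is dropped or thrown (faster than 0.7 m/s while the fingers do not hold it) ((linear speed of section_long above 0.7 m/s and contact force between section_long and the fingers below 0.1 N) or (linear speed of section_short above 0.7 m/s and contact force between section_short and the fingers below 0.1 N) or (linear speed of attenuator_long above 0.7 m/s and contact force between attenuator_long and the fingers below 0.1 N) or (linear speed of attenuator_short above 0.7 m/s and contact force between attenuator_short and the fingers below 0.1 N) or (linear speed of adapter above 0.7 m/s and contact force between adapter and the fingers below 0.1 N)).
It fails at once if the multimeter or the solvent bottle is moved by more than 15 mm (distance of any of multimeter, solvent_bottle from where it was at the start of the episode above 0.015 m).
It also fails if it takes over 134 s, if anything falls off the work surface, if the arm or the gripper's body presses on something with over 40 N, if the wrist force passes 120 N, or if a joint passes its speed limit or range.

## Working session

There is one attempt and no reset: what is moved stays moved. The work goes in short steps, Python scripts to look and compute and a shell command to move; the robot and the scene stay as the last step left them, time stands still between calls to the robot, and variables do not carry over. Pictures are saved under pics/ and viewed, and the job is handed in when it is done.

```bash
ls; mkdir -p pics; python3 - <<'E'
from station import env, optics, order
import cv2
s=env.sense();print({k:s[k] for k in('time','ee_pos','tcp_rot','wrist_force','opening')})
for n in('top','side','wrist'):
    c=optics.capture(n);cv2.imwrite(f'pics/{n}0.png',c['pixels'][:,:,::-1])
    print(n,{k:v for k,v in c.items() if k!='pixels'})
E
```

```text
pics
{'time': 0.0, 'ee_pos': array([0.24022704, 0.57644166, 0.2429431 ]), 'tcp_rot': array([ 0.58871972,  0.39174703, -0.3926482 , -0.58802274]), 'wrist_force': array([-0.07264142, -0.45783411,  0.01339912]), 'opening': 0.0916018548278106}
top {'vertical_fov': 42.81977461015379, 'cx': 321.4094768145851, 'cy': 198.1703713305253, 'distortion': array([-0.05055485,  0.        ,  0.        ,  0.        ,  0.        ]), 'eye': array([0.21190385, 0.03798886, 1.80652925]), 'rotation': array([-0.05054478,  0.04606723,  0.70682353, -0.70407637])}
side {'vertical_fov': 46.90338722472458, 'cx': 320.408574101205, 'cy': 198.0768198219948, 'distortion': array([-0.05378295,  0.        ,  0.        ,  0.        ,  0.        ]), 'eye': array([ 0.04211607, -0.72498506,  0.94495584]), 'rotation': array([ 0.36123341, -0.10144012, -0.23890233,  0.89562604])}
wrist {'vertical_fov': 66.01738712035032, 'cx': 317.9792372188216, 'cy': 193.03335686633986, 'distortion': array([0.01585699, 0.        , 0.        , 0.        , 0.        ]), 'mount': array([[ 9.99999542e-01,  7.00592220e-04, -6.51309126e-04,
        -5.55514726e-04],
       [-8.19703705e-04,  2.76641625e-01, -9.60972809e-01,
        -1.40414082e-01],
       [-4.93070859e-04,  9.60972903e-01,  2.76642073e-01,
         7.43565378e-02],
       [ 0.00000000e+00,  0.00000000e+00,  0.00000000e+00,
         1.00000000e+00]])}
```

View pics/top0.png

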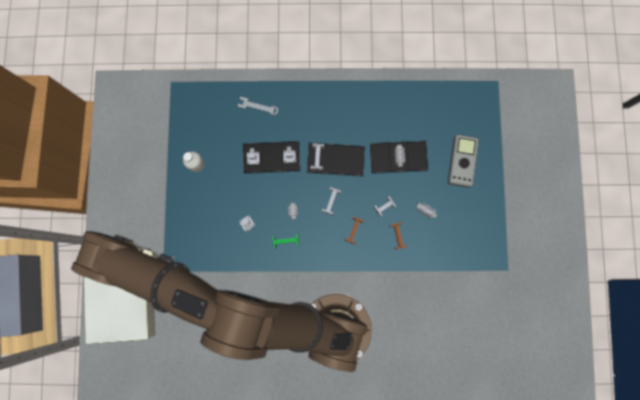

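View pics/side0.png

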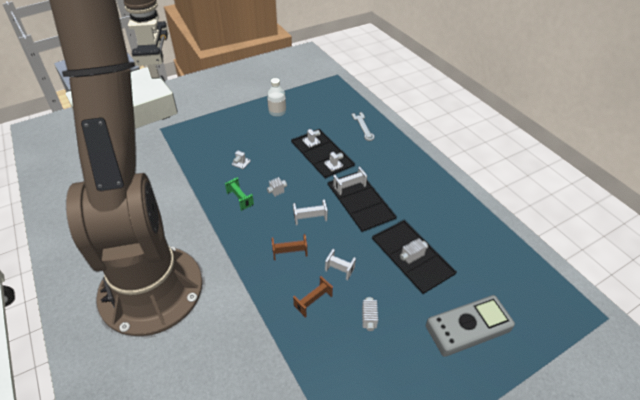

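View pics/wrist0.png

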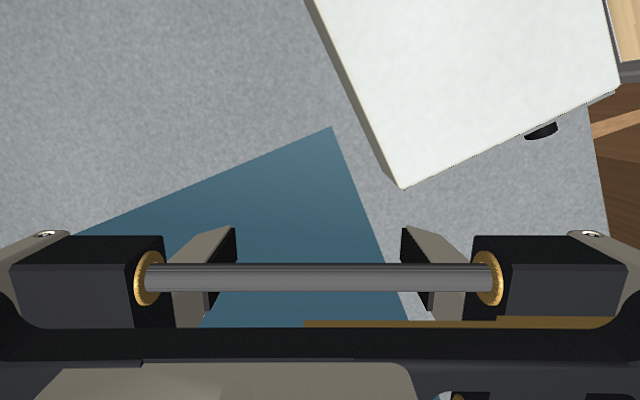

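```bash
cat > h.py <<'E'
import numpy as np, cv2
from scipy.spatial.transform import Rotation as R
from station import env, optics, order
def cam(n):
    s=env.sense(); c=optics.capture(n); p=c['pixels']; H=p.shape[0]
    f=H/2/np.tan(np.radians(c['vertical_fov']/2))
    c['K']=np.array([[f,0,c['cx']],[0,f,c['cy']],[0,0,1.]])
    if n=='wrist':
        T=np.eye(4);T[:3,:3]=R.from_quat(s['tcp_rot']).as_matrix();T[:3,3]=s['ee_pos']
        M=T@c['mount'];c['Rm']=M[:3,:3];c['eye']=M[:3,3]
    else: c['Rm']=R.from_quat(c['rotation']).as_matrix()
    return c
def ray(c,uv):
    q=cv2.undistortPoints(np.array(uv,float).reshape(-1,1,2),c['K'],np.array(c['distortion'])).reshape(-1,2)
    d=np.c_[q[:,0],-q[:,1],-np.ones(len(q))]
    return d@c['Rm'].T
def plane(c,uv,z):
    d=ray(c,uv);return c['eye']+d*((z-c['eye'][2])/d[:,2])[:,None]
def proj(c,P):
    q=(np.array(P,float).reshape(-1,3)-c['eye'])@c['Rm']
    q=q*[1,-1,-1]
    return cv2.projectPoints(q,np.zeros(3),np.zeros(3),c['K'],np.array(c['distortion']))[0].reshape(-1,2)
def save(c,name,box=None,k=1,gam=None):
    p=c['pixels'][:,:,::-1]
    if box: x0,y0,x1,y1=box;p=p[y0:y1,x0:x1]
    cv2.imwrite('pics/'+name,cv2.resize(p,None,fx=k,fy=k,interpolation=cv2.INTER_CUBIC))
E
python3 - <<'E'
from h import *
c=cam('top');p=c['pixels'];hsv=cv2.cvtColor(p,cv2.COLOR_RGB2HSV)
save(c,'top_crop.png',(220,130,480,260),3)
def rep(m,z,lab,amin):
    m=m.astype(np.uint8);m[:75]=0;m[270:]=0;m[:,:170]=0;m[:,505:]=0
    for k in cv2.findContours(m,0,2)[0]:
        if cv2.contourArea(k)<amin: continue
        (u,v),_,_=cv2.minAreaRect(k)
        P=plane(c,k.reshape(-1,2),z)[:,:2]
        r=cv2.minAreaRect((P*1000).astype(np.float32))
        print(lab,(round(u),round(v)),np.round(r[0],0),np.round(r[1],0),round(r[2],1))
H,S,V=[hsv[:,:,i].astype(int) for i in range(3)]
rep((S<60)&(V>110),0.03,'grey',15)
rep((V<60),0.0,'black',200)
E
```

```text
grey (247, 223) [369. 310.] [50. 45.] 33.9
grey (426, 210) [ 413. -319.] [79. 36.] 58.2
grey (292, 210) [413. 150.] [60. 32.] 0.2
grey (385, 206) [ 428. -173.] [44. 70.] 34.3
grey (331, 200) [448.  15.] [43. 95.] 69.9
grey (192, 160) [596. 512.] [69. 66.] 89.6
grey (253, 156) [609. 292.] [58. 43.] 1.0
grey (289, 154) [614. 164.] [55. 43.] 0.2
grey (400, 155) [ 610. -231.] [29. 73.] 88.6
grey (317, 156) [609.  64.] [36. 92.] 84.9
grey (464, 160) [ 593. -461.] [ 83. 180.] 79.7
grey (258, 106) [794. 277.] [150.  42.] 75.0
grey (337, 135) [720.   2.] [1223.  448.] 86.7
black (338, 159) [603. -10.] [180. 104.] 86.4
black (398, 156) [ 612. -230.] [105. 198.] 2.4
black (271, 157) [613. 231.] [106. 198.] 2.1
```

View pics/top_crop.png

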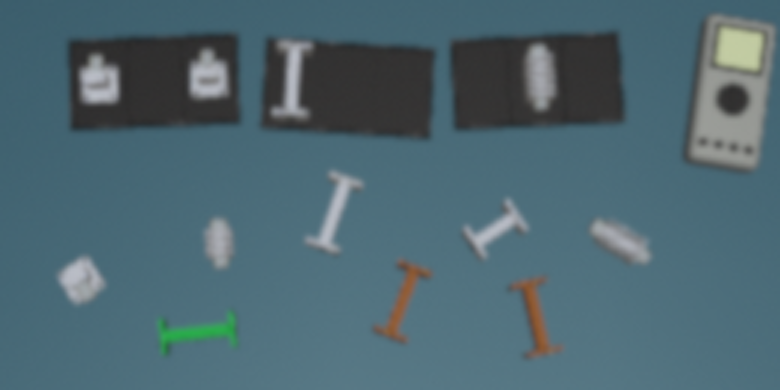

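```bash
cat >> h.py <<'E'
def st():
    s=env.sense();M=R.from_quat(s['tcp_rot']).as_matrix()
    a=np.degrees(np.arctan2(M[1,0],M[0,0]))
    print('t',round(s['time'],2),'tcp',np.round(s['ee_pos']*1000,1),'a',round(a,1),'down',np.round(M[:,1],3),'F',np.round(s['wrist_force'],1),'open',round(s['opening']*1000,1),'q',np.round(s['joints'],2))
    return s,M,a
def go(x,y,z,jaw=None):
    """deltas in tool mm: translate first (current axes), then turn"""
    s,M,a=st();d=(np.array([x,y,z])-s['ee_pos']*1000)@M
    t=None
    if jaw is not None:
        t=(a-jaw+90)%180-90
    print('shift',np.round(d,1),'turn',t if t is None else (round(t,1),round(t-180*np.sign(t),1)))
E
python3 - <<'E'
from h import *
go(400,310,330,124-90)
E
```

```text
t 0.2 tcp [240.3 576.6 243.3] a 67.4 down [-0.    -0.001 -1.   ] F [-0.4  0.1 -1. ] open 91.7 q [-1.28  0.43  0.02  1.57 -0.01  1.13 -0.08]
shift [-184.8  -86.5 -250. ] turn (np.float64(33.4), np.float64(-146.6))
```

```bash
python3 -m handwheel '[[[0,-50,0,0,1],[-30,-57,-20,0,1],[-35,0,-26,0,1],[-35,0,-26,0,1],[-35,0,-26,0,1],[-35,0,-26,0,1],[-35,0,-26,0,1],[-35,0,-26,0,1],[-35,0,-26,0,1],[-35,0,-26,0,1],[0,0,0,-8,1],[0,0,0,-8,1],[0,0,0,-7,1],[0,0,0,0,1]]]'; python3 - <<'E'
from h import *
st();c=cam('wrist');save(c,'w1.png')
E
```

```text
time: 1.95
ee_pos: [0.331, 0.2056, 0.3465]
tcp_rot: [0.499, 0.501, -0.501, -0.499]
wrist_force: [-0.7, 0.8, 0.2]
opening: 0.0917
t 1.95 tcp [331.  205.6 346.5] a 90.3 down [ 0.  0. -1.] F [-0.7  0.8  0.2] open 91.7 q [-0.94 -0.06  0.24  1.93  0.01  1.27  0.87]
```

View pics/w1.png

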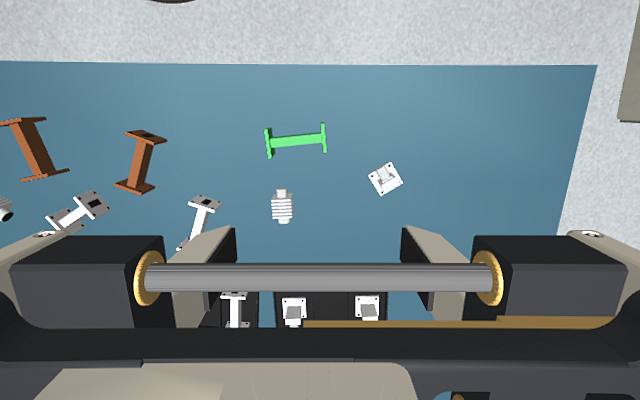

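```bash
python3 - <<'E'
from h import *
c=cam('wrist');save(c,'w1a.png',(260,120,420,240),5)
E
```

```text
(no output)
```

View pics/w1a.png

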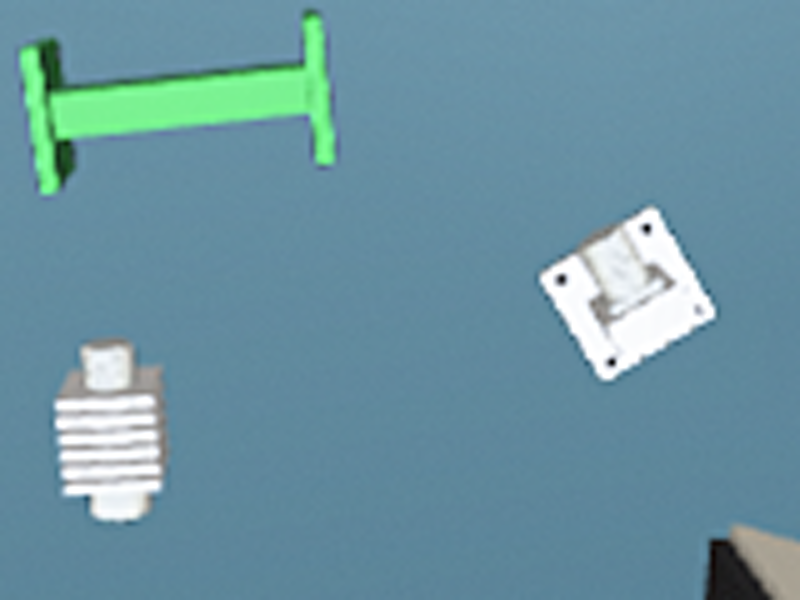

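```bash
python3 - <<'E'
from h import *
c=cam('wrist')
def f(pts,z):
    P=plane(c,np.array(pts)/5+[260,120],z)[:,:2]*1000;print(np.round(P,1).tolist(),P.mean(0).round(1));return P
def ang(v): return np.degrees(np.arctan2(v[1],v[0])).round(1)
P=f([(655,208),(540,275),(607,380),(715,312)],.005)
print('dir conn', ang(P[0]-P[3]+P[1]-P[2]))
P=f([(55,398),(160,395),(163,490),(65,495)],.036)
print('axis', ang(P[0]-P[3]+P[1]-P[2]))
E
```

```text
[[343.2, 320.8], [365.0, 285.5], [400.0, 309.1], [377.1, 342.5]] [371.3 314.5]
dir conn -146.7
[[397.1, 133.5], [396.0, 165.7], [427.0, 166.0], [428.8, 135.4]] [412.2 150.1]
axis -178.0
```

```bash
python3 - <<'E'
from h import *
go(371.3,314.5,130,123.3)
E
```

```text
t 2.1 tcp [331.  205.7 346.5] a 90.2 down [-0. -0. -1.] F [-0.4 -0.2 -0.5] open 91.9 q [-0.94 -0.06  0.24  1.93  0.01  1.27  0.87]
shift [108.7 216.5 -40.7] turn (np.float64(-33.1), np.float64(146.9))
```

```bash
python3 -m handwheel '[[[18,36,-7,0,0.7],[18,36,-7,0,0.7],[18,36,-7,0,0.7],[18,36,-7,0,0.7],[18,36,-7,0,0.7],[18.7,36,-6,0,0.7],[0,0,0,-8.3,0.7],[0,0,0,-8.3,0.7],[0,0,0,-8.3,0.7],[0,0,0,-8.3,0.7],[0,0,0,0,0.7]]]'; python3 - <<'E'
from h import *
go(371.3,314.5,31,123.3)
c=cam('wrist');save(c,'w2.png')
E
```

```text
time: 3.48
ee_pos: [0.3715, 0.3146, 0.1305]
tcp_rot: [-0.335, -0.623, 0.623, 0.335]
wrist_force: [1.1, -0.3, -0.2]
opening: 0.0642
t 3.48 tcp [371.5 314.6 130.5] a 123.4 down [-0.  0. -1.] F [ 1.1 -0.3 -0.2] open 64.2 q [-0.86  0.35  0.05  2.04 -0.03  0.75  1.37]
shift [-0.  99.5  0.2] turn (np.float64(0.1), np.float64(-179.9))
```

View pics/w2.png

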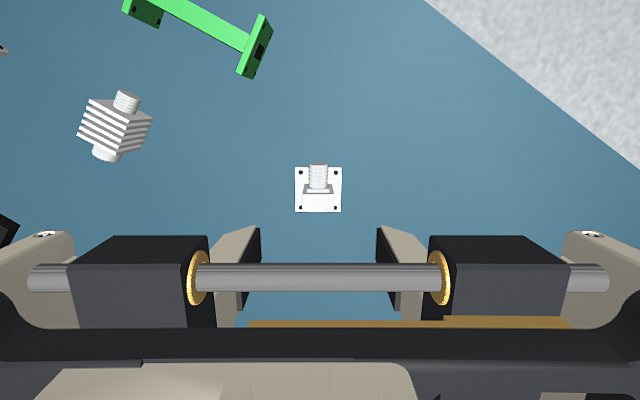

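The loose adapter sits at (318,190), square to the jaws and centred between them. Going down.

```bash
python3 -m handwheel '[[[0,30,0,0,0.7],[0,30,0,0,0.7],[0,25,0,0,0.7],[0,14,0,0,0.7],[0,0,0,0,0.7],[0,0,0,0,0],[0,0,0,0,0],[0,0,0,0,0],[0,0,0,0,0],[0,0,0,0,0],[0,0,0,0,0]]]'
```

```text
time: 4.9
ee_pos: [0.3715, 0.3147, 0.0318]
tcp_rot: [0.334, 0.623, -0.623, -0.334]
wrist_force: [0.1, 0.1, 5.0]
opening: 0.0253
```

```bash
python3 -m handwheel '[[[0,-20,0,0,0],[0,-30,0,0,0],[0,-30,0,0,0],[0,0,0,0,0]]]'; python3 - <<'E'
from h import *
for n,z in(('top',.010),('side',.010)):
    c=cam(n);hsv=cv2.cvtColor(c['pixels'],cv2.COLOR_RGB2HSV).astype(int)
    boxes=dict(adp=(612,231),sec=(604,-1),att=(611,-231))
    for k,(x,y) in boxes.items():
        # region: expected tray dilated
        reg=np.zeros((400,640),np.uint8)
        q=proj(c,[[ (x+dx)/1000,(y+dy)/1000,.0] for dx in(-75,75) for dy in(-112,112)])
        cv2.fillConvexPoly(reg,cv2.convexHull(q.astype(np.int32)),1)
        m=((hsv[:,:,2]<75)&(reg>0)).astype(np.uint8)
        m=cv2.morphologyEx(m,cv2.MORPH_OPEN,np.ones((2,2),np.uint8))
        pts=np.argwhere(m)[:,::-1]
        P=plane(c,pts,z)[:,:2]*1000
        r=cv2.minAreaRect(P.astype(np.float32));print(n,k,np.round(r[0],1),np.round(r[1],1),round(r[2],1))
E
```

```text
time: 5.4
ee_pos: [0.3723, 0.3155, 0.1132]
tcp_rot: [0.335, 0.624, -0.622, -0.334]
wrist_force: [0.2, -0.3, -0.9]
opening: 0.0252
top adp [607.2 227.2] [110.4 201.1] 2.1
top sec [598.3  -6.2] [199.9 108.9] 86.1
top att [ 606.4 -232.6] [109.3 202.9] 2.4
side adp [607.2 220.1] [114.6 209.9] 1.7
side sec [598.9 -10.7] [209.2 113.3] 86.2
side att [ 606.5 -236.1] [113.2 206.6] 2.4
```

```bash
python3 - <<'E'
from h import *
go(607,226,113,92)
E
```

```text
t 5.5 tcp [371.2 314.4 111.2] a 123.6 down [-0. -0. -1.] F [-0.1  0.7 -1.3] open 25.2 q [-0.85  0.38  0.05  2.06 -0.03  0.7   1.38]
shift [-204.1   -1.9 -147.6] turn (np.float64(31.6), np.float64(-148.4))
```

```bash
python3 -m handwheel '[[[-20,0,-14.6,0,0],[-34,0,-25,0,0],[-34,0,-25,0,0],[-34,0,-25,0,0],[-34,0,-25,0,0],[-28,0,-20,0,0],[-20,0,-13,0,0],[0,0,0,8,0],[0,0,0,8,0],[0,0,0,8,0],[0,0,0,7.6,0],[0,0,0,0,0]]]'; python3 - <<'E'
from h import *
go(607,226,34,92)
c=cam('wrist');save(c,'w3.png')
c=cam('side');save(c,'s3.png',(230,80,430,230),4)
E
```

```text
time: 7.0
ee_pos: [0.6063, 0.2261, 0.1097]
tcp_rot: [-0.491, -0.508, 0.51, 0.491]
wrist_force: [-0.1, -0.1, -0.8]
opening: 0.0249
t 7.0 tcp [606.3 226.1 109.7] a 92.0 down [-0.002 -0.002 -1.   ] F [-0.1 -0.1 -0.8] open 24.9 q [-0.59  0.6   0.23  1.67 -0.17  0.89  1.31]
shift [-0.  75.7 -0.9] turn (np.float64(0.0), np.float64(-180.0))
```

View pics/w3.png

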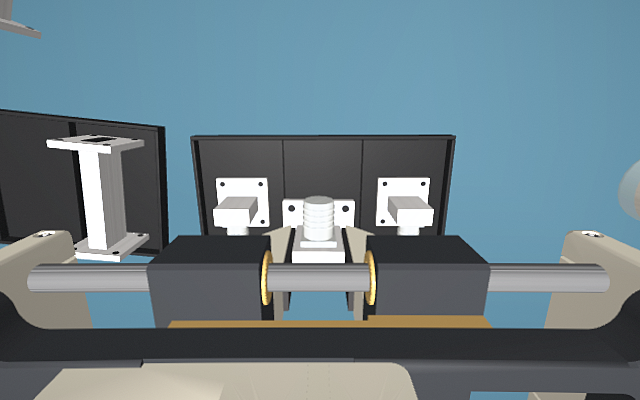

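View pics/s3.png

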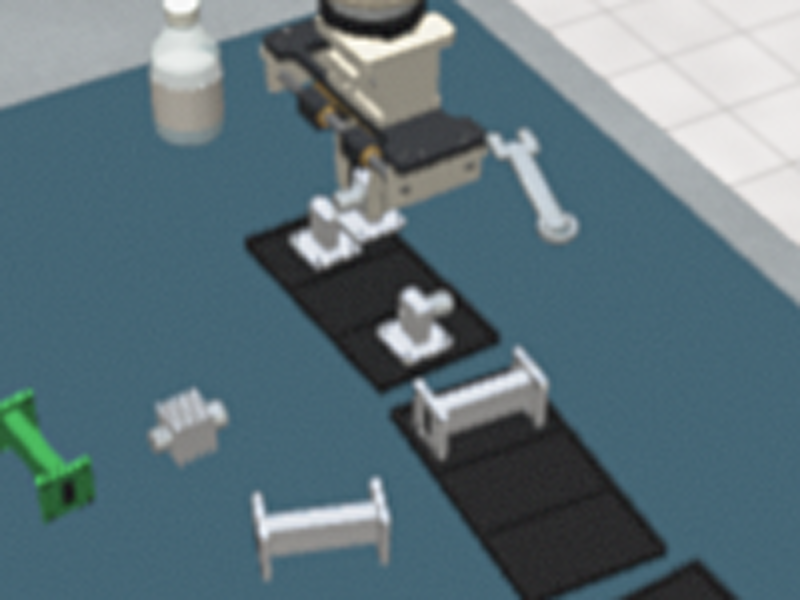

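```bash
python3 - <<'E'
from h import *
c=cam('wrist')
P=plane(c,[(193,137),(455,137)],.012)*1000;print(P.round(1),P.mean(0).round(1), np.linalg.norm(P[0]-P[1]))
d=(P[0]-P[1]);d/=np.linalg.norm(d)
n=np.array([d[1],-d[0]]) ;print(n)
print(plane(c,[(283,140),(362,140)],.010)*1000)
E
```

```text
[[559.8 128.1  12. ]
 [552.3 328.4  12. ]] [556.  228.2  12. ] 200.37979891208857
[-0.99931066 -0.03712423]
[[559.61228716 196.66966967  10.        ]
 [557.33674048 257.86897108  10.        ]]
```

```bash
python3 -m handwheel '[[[3,20,-3,0,0],[0,20,0,0,0],[0,20,0,0,0],[0,11,0,0,0],[0,0,0,0,0],[0,0,0,0,0]]]'; python3 - <<'E'
from h import *
st()
E
```

```text
time: 7.9
ee_pos: [0.6106, 0.2295, 0.0411]
tcp_rot: [0.491, 0.509, -0.508, -0.491]
wrist_force: [-0.1, -0.7, -0.9]
opening: 0.0252
t 7.9 tcp [610.6 229.5  41.1] a 92.0 down [ 0.001  0.    -1.   ] F [-0.1 -0.7 -0.9] open 25.2 q [-0.58  0.69  0.21  1.7  -0.19  0.76  1.33]
```

```bash
python3 -m handwheel '[[[0,4,0,0,0],[0,1,0,0,0],[0,1,0,0,0],[0,0,0,0,0]]]'
```

```text
time: 8.4
ee_pos: [0.6102, 0.2295, 0.0349]
tcp_rot: [0.491, 0.509, -0.508, -0.491]
wrist_force: [-1.5, 0.4, 2.5]
opening: 0.025
```

```bash
python3 -m handwheel '[[[0,0.5,0,0,0],[0,0,0,0,0.2],[0,0,0,0,0.3],[0,0,0,0,0.45],[0,0,0,0,0.45],[0,0,0,0,0.45]]]'; python3 - <<'E'
from h import *
st();c=cam('wrist');save(c,'w4.png')
E
```

```text
time: 9.15
ee_pos: [0.6101, 0.2294, 0.0339]
tcp_rot: [-0.491, -0.509, 0.509, 0.491]
wrist_force: [-0.2, 0.6, -0.3]
opening: 0.0409
t 9.15 tcp [610.1 229.4  33.9] a 92.0 down [-0. -0. -1.] F [-0.2  0.6 -0.3] open 40.9 q [-0.58  0.7   0.21  1.71 -0.2   0.75  1.33]
```

View pics/w4.png

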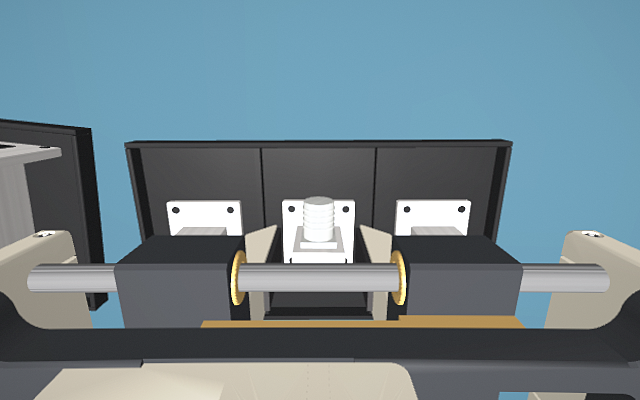

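Adapter stands at (318,230) in the middle bay, same apparent size and level as its neighbours. Next: short attenuator (top-view pixel (292,210); block 30×30, no other short finned block around).

```bash
python3 -m handwheel '[[[0,-20,0,0,0.45],[0,-40,0,0,0.7],[0,-40,0,0,0.75],[-12,0,34,0,0.75],[-12,0,34,0,0.75],[-12,0,34,0,0.75],[-12,0,34,0,0.75],[-12,0,33,0,0.75],[-12,0,32,0,0.75],[0,0,0,0,0.75]]]'; python3 - <<'E'
from h import *
go(412.2,150.1,31,92)
c=cam('wrist');save(c,'w5.png')
E
```

```text
time: 10.45
ee_pos: [0.4099, 0.1497, 0.1351]
tcp_rot: [0.491, 0.509, -0.508, -0.492]
wrist_force: [1.6, -0.5, -0.2]
opening: 0.069
t 10.45 tcp [409.9 149.7 135.1] a 92.0 down [-0.     0.001 -1.   ] F [ 1.6 -0.5 -0.2] open 69.0 q [-0.68  0.27  0.25  2.16 -0.1   0.72  1.24]
shift [  0.3 104.1  -2.4] turn (np.float64(-0.0), np.float64(180.0))
```

View pics/w5.png

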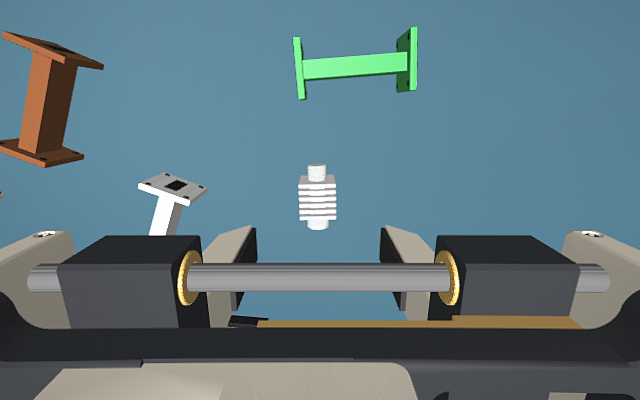

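```bash
python3 -m handwheel '[[[0,30,-2,0,0.75],[0,35,0,0,0.75],[0,25,0,0,0.75],[0,14,0,0,0.75],[0,0,0,0,0.75],[0,0,0,0,0],[0,0,0,0,0],[0,0,0,0,0],[0,0,0,0,0],[0,0,0,0,0],[0,0,0,0,0]]]'
```

```text
time: 11.88
ee_pos: [0.4137, 0.1506, 0.0302]
tcp_rot: [0.491, 0.509, -0.508, -0.491]
wrist_force: [-0.8, -0.5, 5.1]
opening: 0.0296
```

```bash
python3 -m handwheel '[[[0,-20,0,0,0],[0,-40,0,0,0],[0,-40,0,0,0],[0,0,0,0,0]]]'; python3 - <<'E'
from h import *
go(604,-166,130,92.4)
E
```

```text
time: 12.38
ee_pos: [0.4152, 0.1513, 0.1322]
tcp_rot: [0.492, 0.51, -0.507, -0.491]
wrist_force: [0.9, 0.5, -1.9]
opening: 0.0299
t 12.38 tcp [415.2 151.3 132.2] a 92.0 down [ 0.004  0.003 -1.   ] F [ 0.9  0.5 -1.9] open 29.9 q [-0.68  0.28  0.26  2.16 -0.11  0.71  1.26]
shift [-323.7    2.2 -177.8] turn (np.float64(-0.4), np.float64(179.6))
```

```bash
python3 -m handwheel '[[[-20,0,-11,0,0],[-35,0,-20,0,0],[-35,0,-20,0,0],[-35,0,-20,0,0],[-35,0,-20,0,0],[-35,0,-20,0,0],[-35,0,-18,0,0],[-35,0,-18,0,0],[-35,0,-18,0,0],[-20,0,-10,0,0],[0,0,0,0,0],[0,0,0,0,0]]]'; python3 - <<'E'
from h import *
st()
c=cam('wrist');save(c,'w6.png')
E
```

```text
time: 13.88
ee_pos: [0.5987, -0.162, 0.1288]
tcp_rot: [-0.49, -0.508, 0.509, 0.492]
wrist_force: [-0.2, 0.4, -2.0]
opening: 0.03
t 13.88 tcp [ 598.7 -162.   128.8] a 92.0 down [-0.002  0.001 -1.   ] F [-0.2  0.4 -2. ] open 30.0 q [-0.03  0.55  0.31  1.73 -0.21  0.9   1.97]
```

View pics/w6.png

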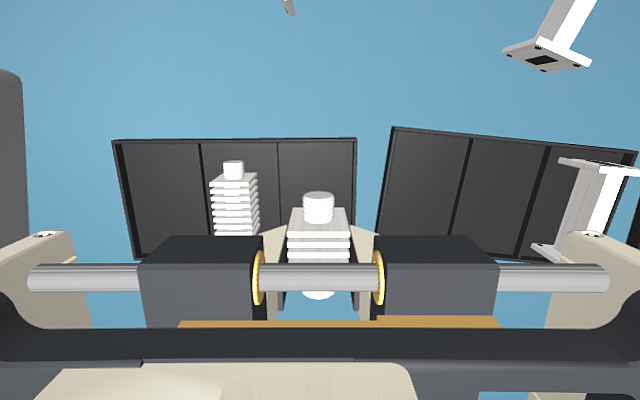

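Att tray rim corners at about (113,140) and (357,138), dividers at (200,144) and (278,143); sections tray rim corners (393,127), (637,152), dividers (471,139), (546,147). Measuring both.

```bash
python3 - <<'E'
from h import *
c=cam('wrist')
def tray(rim,div):
    P=plane(c,rim,.012)[:,:2]*1000;D=plane(c,div,.010)[:,:2]*1000
    d=P[1]-P[0];L=np.linalg.norm(d);d/=L;n=np.array([d[1],-d[0]]) # tray x
    print('L',L.round(1),'yaw',np.degrees(np.arctan2(n[1],n[0])).round(2),'divs at',((D-P.mean(0))@d).round(1))
    C=P.mean(0)+55*n;print('centre',C.round(1),'bays -66,0,66',[(C+k*d).round(1).tolist() for k in(-66,0,66)])
tray([(113,140),(357,138)],[(200,144),(278,143)])
tray([(637,152),(393,127)][::-1],[(471,139),(546,147)])
save(c,'w6c.png',(100,110,400,180),2.6)
E
```

```text
L 200.9 yaw 2.56 divs at [-30.5  34.7]
centre [ 609.2 -229.4] bays -66,0,66 [[612.2, -295.3], [609.2, -229.4], [606.3, -163.4]]
L 203.4 yaw -3.93 divs at [-35.1  28.4]
centre [601.8  -4.9] bays -66,0,66 [[597.2, -70.8], [601.8, -4.9], [606.3, 60.9]]
```

View pics/w6c.png

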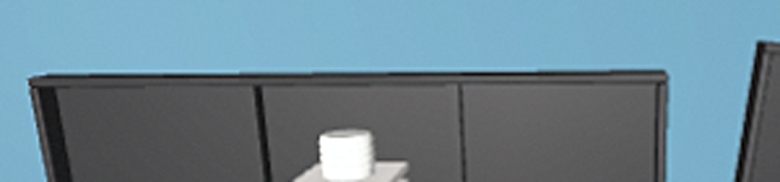

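```bash
python3 -m handwheel '[[[-2,25,-7,0,0],[0,30,0,0,0],[0,25,0,0,0],[0,10,0,0,0],[0,0,0,0,0],[0,2,0,0,0],[0,0,0,0,0]]]';python3 - <<'E'
from h import *
st()
E
```

```text
time: 14.85
ee_pos: [0.6072, -0.165, 0.0389]
tcp_rot: [0.492, 0.509, -0.508, -0.491]
wrist_force: [0.7, -0.2, -1.3]
opening: 0.0295
t 14.85 tcp [ 607.2 -165.    38.9] a 92.0 down [ 0.001 -0.    -1.   ] F [ 0.7 -0.2 -1.3] open 29.5 q [ 0.    0.67  0.27  1.77 -0.25  0.73  2.01]
```

```bash
python3 -m handwheel '[[[0,3,0,0,0],[0,1,0,0,0],[0,0,0,0,0]]]';python3 -m handwheel '[[[0,1,0,0,0],[0,0,0,0,0]]]'
```

```text
time: 15.22
ee_pos: [0.6066, -0.165, 0.034]
tcp_rot: [-0.491, -0.509, 0.509, 0.491]
wrist_force: [0.3, -0.2, -1.0]
opening: 0.0298
time: 15.48
ee_pos: [0.6068, -0.165, 0.0333]
tcp_rot: [0.491, 0.509, -0.508, -0.491]
wrist_force: [-1.5, 0.3, 3.7]
opening: 0.0297
```

Contact (−1.3 → +3.7 N). Release and lift.

```bash
python3 -m handwheel '[[[0,0,0,0,0.3],[0,0,0,0,0.4],[0,0,0,0,0.5],[0,0,0,0,0.5],[0,0,0,0,0.5]]]'; python3 - <<'E'
from h import *
st();c=cam('wrist');save(c,'w7.png')
E
```

```text
time: 16.1
ee_pos: [0.6067, -0.165, 0.033]
tcp_rot: [0.491, 0.509, -0.509, -0.491]
wrist_force: [-0.2, -0.3, -0.4]
opening: 0.0461
t 16.1 tcp [ 606.7 -165.    33. ] a 92.0 down [-0.  0. -1.] F [-0.2 -0.3 -0.4] open 46.1 q [ 0.    0.68  0.27  1.77 -0.26  0.72  2.01]
```

View pics/w7.png

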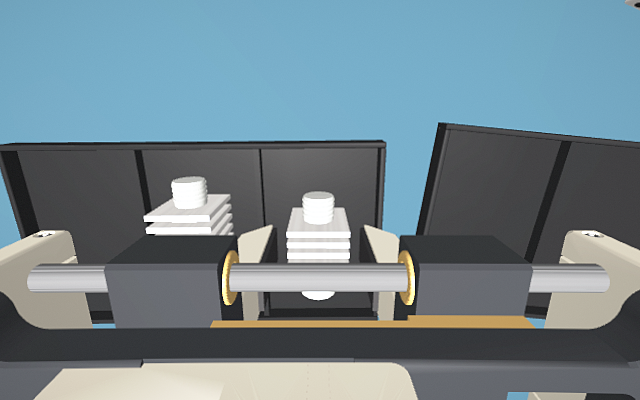

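```bash
python3 -m handwheel '[[[0,-20,0,0,0.5],[0,-40,0,0,0.7],[0,-45,0,0,0.75],[-25,0,34,0,0.75],[-25,0,34,0,0.75],[-25,0,34,0,0.75],[-25,0,34,0,0.75],[-25,0,34,0,0.75],[-22,0,29,0,0.75],[0,0,0,0,0.75]]]'; python3 -m handwheel '[[[0,0,0,10,0.75],[0,0,0,10,0.75],[0,0,0,10,0.75],[0,0,0,10,0.75],[0,0,0,10,0.75],[0,0,0,10,0.75],[0,0,0,10,0.75],[0,0,0,10,0.75],[0,0,0,10,0.75],[0,0,0,10,0.75],[0,0,0,10,0.75],[0,0,0,10,0.75],[0,0,0,4,0.75],[0,0,0,0,0.75]]]';python3 - <<'E'
from h import *
st()
c=cam('wrist');save(c,'w8.png')
E
```

```text
time: 17.4
ee_pos: [0.4105, -0.3212, 0.1396]
tcp_rot: [-0.493, -0.507, 0.507, 0.492]
wrist_force: [0.4, 0.9, -0.6]
opening: 0.0685
time: 19.15
ee_pos: [0.4139, -0.3181, 0.1386]
tcp_rot: [-0.68, 0.194, -0.195, 0.68]
wrist_force: [-0.2, 0.0, -0.1]
opening: 0.0688
t 19.15 tcp [ 413.9 -318.1  138.6] a -31.9 down [ 0.001  0.    -1.   ] F [-0.2  0.  -0.1] open 68.8 q [-0.11  0.53  0.94  2.   -0.55  0.89  0.57]
```

View pics/w8.png

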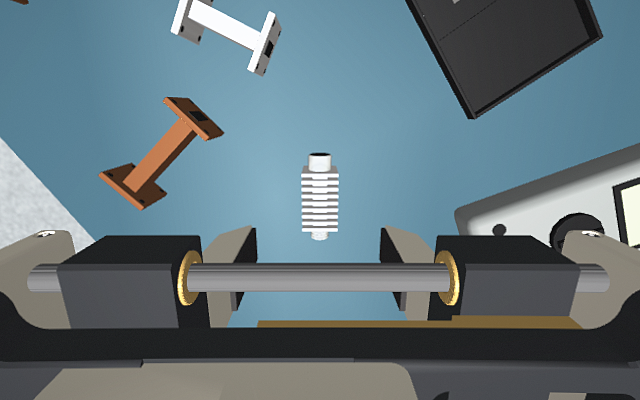

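```bash
python3 - <<'E'
from h import *
c=cam('wrist')
P=plane(c,[(302,175),(338,175),(338,231),(303,231)],.036)[:,:2]*1000;print(P.round(1),P.mean(0))
C=P.mean(0);go(C[0],C[1],31,-32)
E
```

```text
[[ 413.5 -294.9]
 [ 438.1 -310.2]
 [ 413.1 -352.1]
 [ 387.8 -336.4]] [ 413.13825137 -323.3970137 ]
t 19.25 tcp [ 413.6 -318.3  138.4] a -31.9 down [ 0.001  0.    -1.   ] F [-0.1  0.5  0.3] open 68.9 q [-0.11  0.53  0.94  2.   -0.55  0.89  0.58]
shift [  2.3 107.4  -4.6] turn (np.float64(0.1), np.float64(-179.9))
```

```bash
python3 -m handwheel '[[[2,30,-5,0,0.75],[0,35,0,0,0.75],[0,28,0,0,0.75],[0,14.5,0,0,0.75],[0,0,0,0,0.75],[0,0,0,0,0],[0,0,0,0,0],[0,0,0,0,0],[0,0,0,0,0],[0,0,0,0,0],[0,0,0,0,0]]]';python3 -m handwheel '[[[0,-20,0,0,0],[0,-40,0,0,0],[0,-40,0,0,0],[0,0,0,0,0]]]'; python3 - <<'E'
from h import *
go(612,-297,130,-87.5)
E
```

```text
time: 20.62
ee_pos: [0.412, -0.324, 0.0307]
tcp_rot: [-0.68, 0.195, -0.195, 0.68]
wrist_force: [-0.3, 1.3, 4.0]
opening: 0.0292
time: 21.12
ee_pos: [0.4129, -0.325, 0.1325]
tcp_rot: [0.68, -0.194, 0.196, -0.679]
wrist_force: [0.2, -0.0, -2.9]
opening: 0.0299
t 21.12 tcp [ 412.9 -325.   132.5] a -32.0 down [ 0.003 -0.002 -1.   ] F [ 0.2 -0.  -2.9] open 29.9 q [-0.09  0.54  0.93  2.   -0.57  0.88  0.59]
shift [153.9   3.1 129.3] turn (np.float64(55.5), np.float64(-124.5))
```

```bash
python3 -m handwheel '[[[20,0,17,0,0],[30,0,25,0,0],[30,0,25,0,0],[30,0,25,0,0],[25,0,21,0,0],[19,0,16,0,0],[0,0,0,9,0],[0,0,0,9,0],[0,0,0,9,0],[0,0,0,9,0],[0,0,0,9,0],[0,0,0,9,0],[0,0,0,1.5,0],[0,0,0,0,0]]]';python3 - <<'E'
from h import *
go(612,-297,36,-87.5)
c=cam('wrist');save(c,'w9.png')
E
```

```text
time: 22.88
ee_pos: [0.6105, -0.2961, 0.1294]
tcp_rot: [0.511, -0.489, 0.488, -0.511]
wrist_force: [0.5, 0.3, -2.3]
opening: 0.0294
t 22.88 tcp [ 610.5 -296.1  129.4] a -87.4 down [-0.001  0.001 -1.   ] F [ 0.5  0.3 -2.3] open 29.4 q [-0.23  0.88  1.11  1.61 -0.83  1.19 -0.46]
shift [ 1.  93.4  1.6] turn (np.float64(0.1), np.float64(-179.9))
```

View pics/w9.png

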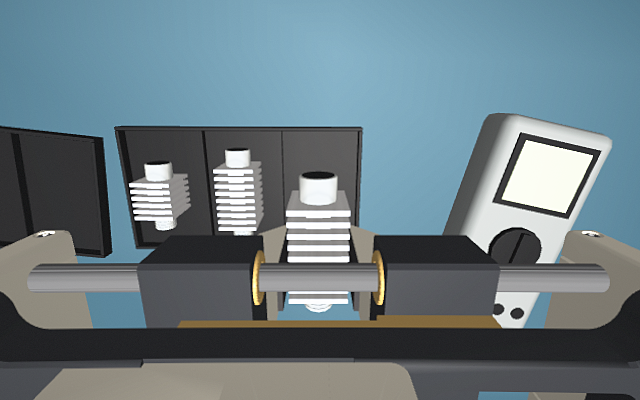

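```bash
python3 - <<'E'
from h import *
c=cam('wrist')
P=plane(c,[(116,127),(361,128)],.012)[:,:2]*1000;D=plane(c,[(207,131),(282,132)],.010)[:,:2]*1000
d=P[0]-P[1];d/=np.linalg.norm(d);n=np.array([d[1],-d[0]]);C=P.mean(0)-55*n
print(P,D,n,C,C-66*d)
E
```

```text
[[ 659.46664494 -129.2183237 ]
 [ 668.08554562 -329.33383368]] [[ 659.6360106  -202.1980958 ]
 [ 661.73137252 -264.29657288]] [0.99907379 0.04302974] [ 608.82703672 -231.64271423] [ 611.66699937 -297.5815845 ]
```

Bay centre agrees (612,−297). Lowering.

```bash
python3 -m handwheel '[[[1,25,1,0,0],[0,30,0,0,0],[0,25,0,0,0],[0,11,0,0,0],[0,0,0,0,0],[0,0,0,0,0]]]';python3 -m handwheel '[[[0,2,0,0,0],[0,0,0,0,0]]]'
```

```text
time: 23.72
ee_pos: [0.6123, -0.2979, 0.0405]
tcp_rot: [-0.511, 0.489, -0.49, 0.511]
wrist_force: [-0.2, -0.3, -2.4]
opening: 0.0299
time: 23.98
ee_pos: [0.6121, -0.2973, 0.038]
tcp_rot: [-0.511, 0.489, -0.489, 0.511]
wrist_force: [0.0, 0.7, -2.9]
opening: 0.0297
```

```bash
python3 -m handwheel '[[[0,2,0,0,0],[0,1,0,0,0],[0,0,0,0,0]]]';python3 -m handwheel '[[[0,1,0,0,0],[0,0,0,0,0]]]'
```

```text
time: 24.35
ee_pos: [0.6119, -0.2972, 0.0344]
tcp_rot: [-0.511, 0.489, -0.489, 0.511]
wrist_force: [0.1, 0.2, -2.9]
opening: 0.0295
time: 24.6
ee_pos: [0.6119, -0.2974, 0.0338]
tcp_rot: [-0.511, 0.489, -0.489, 0.511]
wrist_force: [-1.3, 0.4, 2.5]
opening: 0.0298
```

```bash
python3 -m handwheel '[[[0,0,0,0,0.3],[0,0,0,0,0.4],[0,0,0,0,0.5],[0,0,0,0,0.5],[0,0,0,0,0.5],[0,-20,0,0,0.5],[0,-40,0,0,0.5],[0,-45,0,0,0.5],[0,0,0,0,0.5]]]'; python3 - <<'E'
from h import *
c=cam('wrist');save(c,'w10.png')
go(428,-173,138,34.3)
E
```

```text
time: 25.72
ee_pos: [0.6132, -0.2994, 0.1439]
tcp_rot: [-0.51, 0.487, -0.492, 0.511]
wrist_force: [0.0, 0.5, -0.3]
opening: 0.0454
t 25.77 tcp [ 612.6 -298.3  141.5] a -87.5 down [ 0.004 -0.002 -1.   ] F [ 0.1  0.3 -0.9] open 45.8 q [-0.23  0.87  1.12  1.6  -0.82  1.21 -0.47]
shift [-133.1    2.6 -179.1] turn (np.float64(58.2), np.float64(-121.8))
```

View pics/w10.png

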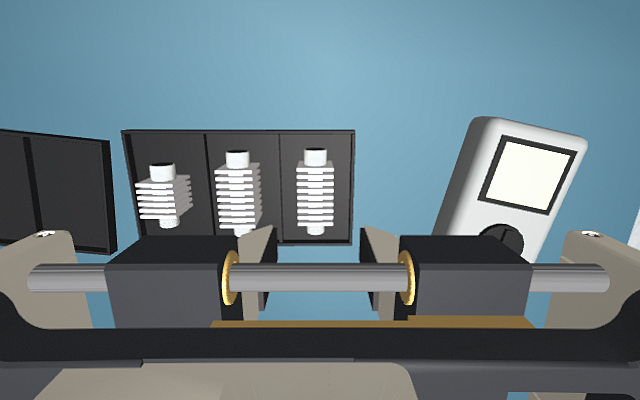

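Long attenuator sits flat at (316,190) in its bay. Next the short section: candidates in the top view are grey (385,206) 62 mm, grey (331,200) 86 mm, brown (354,230) and (398,236), green (286,240). The grey, shorter one is meant; I confirm it from above.

```bash
python3 -m handwheel '[[[-15,0,-20,0,0.6],[-22,0,-30,0,0.6],[-24,0,-32,0,0.6],[-24,0,-32,0,0.6],[-24,0,-32,0,0.6],[-24,0,-33,0,0.6],[0,0,0,-10,0.6],[0,0,0,-10,0.6],[0,0,0,-10,0.6],[0,0,0,-10,0.6],[0,0,0,-10,0.6],[0,0,0,-10,0.6],[0,0,0,-10,0.6],[0,0,0,-10,0.6],[0,0,0,-10,0.6],[0,0,0,-10,0.6],[0,0,0,-10,0.6],[0,0,0,-10,0.6],[0,0,0,-2,0.6],[0,0,0,0,0.6]]]'; python3 - <<'E'
from h import *
c=cam('wrist');save(c,'w11.png')
go(428,-173,138,34.3)
E
```

```text
time: 28.28
ee_pos: [0.4271, -0.1721, 0.1384]
tcp_rot: [-0.676, -0.208, 0.209, 0.676]
wrist_force: [-0.1, 0.9, 0.1]
opening: 0.0552
t 28.32 tcp [ 427.1 -172.1  138.4] a 34.3 down [-0.  0. -1.] F [-0.1 -0.4  0.5] open 55.1 q [-0.24  0.34  0.65  2.13 -0.3   0.76  1.2 ]
shift [ 0.2  0.4 -1.2] turn (np.float64(-0.0), np.float64(180.0))
```

View pics/w11.png

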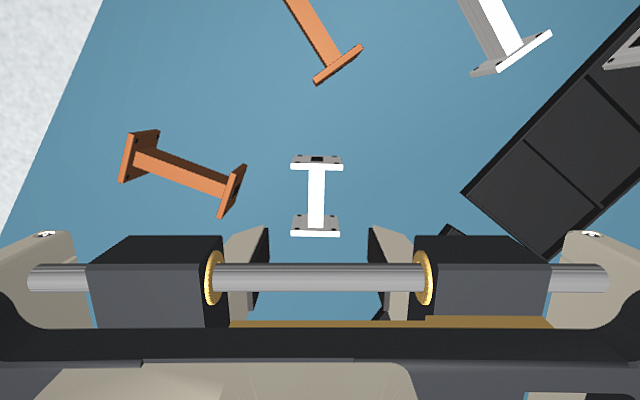

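```bash
python3 - <<'E'
from h import *
c=cam('wrist')
P=plane(c,[(316,170),(316,214)],.033)[:,:2]*1000;print(P,P.mean(0));C=P.mean(0)
go(C[0],C[1],31,34.3)
P=plane(c,[(243,168),(220,217)],.041)[:,:2]*1000
s,M,a=st();print('brown tool xz rel',((P-C)@M[:2,[0,2]]).round(1))
save(c,'w11c.png',(260,130,380,250),5)
E
```

```text
[[ 412.68099408 -154.1607861 ]
 [ 434.00434097 -185.57803201]] [ 423.34266752 -169.86940906]
t 28.38 tcp [ 427.2 -172.1  138.4] a 34.3 down [-0.  0. -1.] F [-0.4 -0.1 -1.1] open 55.0 q [-0.24  0.34  0.65  2.13 -0.3   0.76  1.2 ]
shift [ -1.9 107.4   4. ] turn (np.float64(0.0), np.float64(-180.0))
t 28.38 tcp [ 427.2 -172.1  138.4] a 34.3 down [-0.  0. -1.] F [-0.4 -0.1 -1.1] open 55.0 q [-0.24  0.34  0.65  2.13 -0.3   0.76  1.2 ]
brown tool xz rel [[-57.2  22.3]
 [-78.8 -18.6]]
```

View pics/w11c.png

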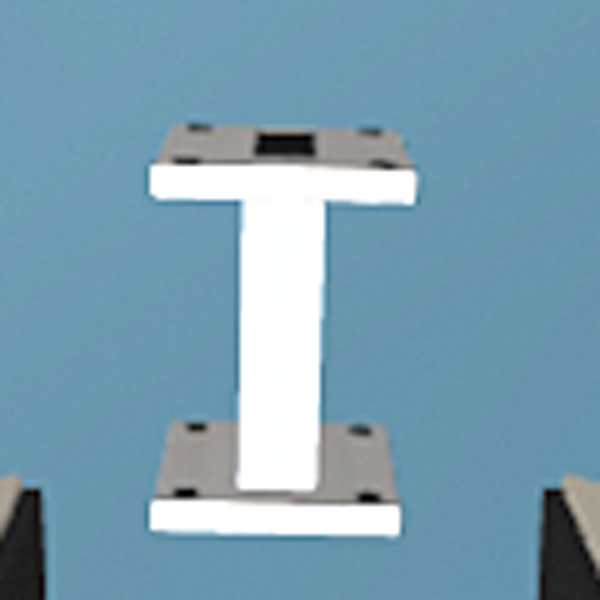

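```bash
python3 - <<'E'
from h import *
c=cam('wrist')
P=plane(c,[(316.6,166.8),(315,233.4)],.041)[:,:2]*1000;print(P,P.mean(0),np.linalg.norm(P[0]-P[1]));C=P.mean(0)
d=P[1]-P[0];print('yaw',np.degrees(np.arctan2(d[1],d[0])))
go(C[0],C[1],31,34.3)
E
```

```text
[[ 410.81804247 -150.3914828 ]
 [ 441.4826057  -197.84734663]] [ 426.15032409 -174.11941472] 56.50110131798324
yaw -57.1306615853912
t 28.43 tcp [ 427.3 -172.1  138.4] a 34.4 down [-0. -0. -1.] F [ 0.9  0.6 -0.7] open 55.2 q [-0.24  0.34  0.65  2.13 -0.3   0.76  1.2 ]
shift [ -2.  107.4  -1.1] turn (np.float64(0.1), np.float64(-179.9))
```

```bash
python3 -m handwheel '[[[-2,30,-1,1.5,0.45],[0,35,0,0,0.45],[0,28,0,0,0.45],[0,14.5,0,0,0.45],[0,0,0,0,0.45],[0,0,0,0,0],[0,0,0,0,0],[0,0,0,0,0],[0,0,0,0,0],[0,0,0,0,0],[0,0,0,0,0],[0,0,0,0,0]]]';python3 -m handwheel '[[[0,-20,0,0,0],[0,-40,0,0,0],[0,-40,0,0,0],[0,0,0,0,0]]]'; python3 - <<'E'
from h import *
go(597,-72,130,86)
E
```

```text
time: 29.92
ee_pos: [0.4266, -0.1741, 0.0315]
tcp_rot: [0.678, 0.201, -0.2, -0.678]
wrist_force: [-1.4, 1.3, 7.5]
opening: 0.0126
time: 30.42
ee_pos: [0.4278, -0.1745, 0.1332]
tcp_rot: [0.679, 0.202, -0.199, -0.677]
wrist_force: [-0.2, 0.3, -1.8]
opening: 0.0124
t 30.43 tcp [ 427.8 -174.5  133.2] a 33.0 down [ 0.005 -0.    -1.   ] F [-0.2  0.3 -1.8] open 12.4 q [-0.25  0.35  0.67  2.13 -0.32  0.75  1.2 ]
shift [197.7   3.9  -6.2] turn (np.float64(-53.0), np.float64(127.0))
```

```bash
python3 -m handwheel '[[[20,0,0,0,0],[36,0,-1,0,0],[36,0,-1,0,0],[36,0,-1,0,0],[36,0,-1,0,0],[33,0,-1,0,0],[0,0,0,-9,0],[0,0,0,-9,0],[0,0,0,-9,0],[0,0,0,-9,0],[0,0,0,-9,0],[0,0,0,-8,0],[0,0,0,0,0]]]'; python3 - <<'E'
from h import *
go(597,-72,130,86)
c=cam('wrist');save(c,'w12.png')
E
```

```text
time: 32.05
ee_pos: [0.5941, -0.0699, 0.1292]
tcp_rot: [-0.516, -0.482, 0.482, 0.518]
wrist_force: [-0.8, -0.7, -1.6]
opening: 0.0122
t 32.05 tcp [594.1 -69.9 129.2] a 86.0 down [-0.002  0.001 -1.   ] F [-0.8 -0.7 -1.6] open 12.2 q [-0.22  0.52  0.36  1.79 -0.23  0.87  1.74]
shift [-1.9 -0.8 -3.1] turn (np.float64(-0.0), np.float64(180.0))
```

View pics/w12.png

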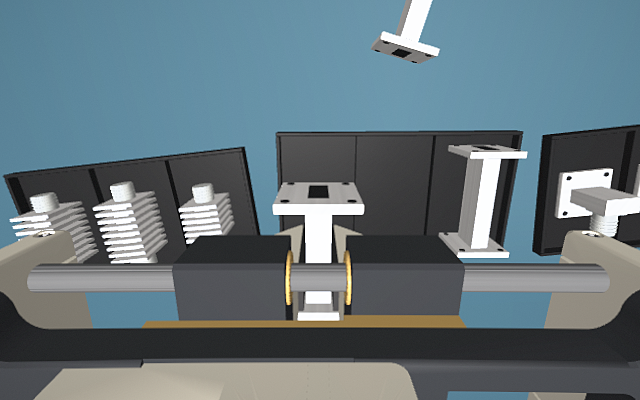

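Tray rim corners at (277,133) and (521,132), dividers near (356,136), (433,136). Checking the bay.

```bash
python3 - <<'E'
from h import *
c=cam('wrist')
P=plane(c,[(277,133),(521,132)],.012)[:,:2]*1000;D=plane(c,[(356,136),(433,136)],.010)[:,:2]*1000
d=P[1]-P[0];d/=np.linalg.norm(d);n=np.array([d[1],-d[0]]);C=P.mean(0)+55*n
print(P,D,n,C,C-66*d,((D-P.mean(0))@d))
E
```

```text
[[ 539.69606465 -100.37967559]
 [ 553.92316503   99.42120603]] [[547.134676   -35.23726765]
 [551.93465252  28.65243753]] [ 0.99747442 -0.07102656] [601.67070821  -4.38569544] [596.98295542 -70.21900747] [-34.64716087  29.42211187]
```

```bash
python3 -m handwheel '[[[-2,25,-3,0,0],[0,30,0,0,0],[0,25,0,0,0],[0,8,0,0,0],[0,0,0,0,0],[0,0,0,0,0]]]';python3 -m handwheel '[[[0,3,0,0,0],[0,0,0,0,0]]]'
```

```text
time: 32.9
ee_pos: [0.5978, -0.0733, 0.044]
tcp_rot: [0.518, 0.482, -0.482, -0.517]
wrist_force: [0.7, 0.1, -1.3]
opening: 0.0121
time: 33.15
ee_pos: [0.5972, -0.0732, 0.0403]
tcp_rot: [0.517, 0.482, -0.482, -0.517]
wrist_force: [0.2, -0.0, -1.3]
opening: 0.0123
```

```bash
python3 -m handwheel '[[[0,3,0,0,0],[0,1,0,0,0],[0,0,0,0,0]]]';python3 -m handwheel '[[[0,1,0,0,0],[0,0,0,0,0]]]'
```

```text
time: 33.52
ee_pos: [0.597, -0.0733, 0.0359]
tcp_rot: [-0.517, -0.482, 0.482, 0.517]
wrist_force: [-0.2, -0.9, -1.3]
opening: 0.0125
time: 33.78
ee_pos: [0.5971, -0.0732, 0.035]
tcp_rot: [-0.517, -0.482, 0.482, 0.517]
wrist_force: [-0.0, -0.4, -1.6]
opening: 0.0124
```

```bash
python3 -m handwheel '[[[0,1,0,0,0],[0,0,0,0,0]]]'
```

```text
time: 34.02
ee_pos: [0.5972, -0.0733, 0.0346]
tcp_rot: [0.517, 0.482, -0.482, -0.517]
wrist_force: [-1.5, 0.3, 5.2]
opening: 0.0125
```

```bash
python3 -m handwheel '[[[0,0,0,0,0.15],[0,0,0,0,0.25],[0,0,0,0,0.35],[0,0,0,0,0.35],[0,0,0,0,0.35],[0,-20,0,0,0.35],[0,-40,0,0,0.35],[0,-45,0,0,0.35],[0,0,0,0,0.35]]]'; python3 - <<'E'
from h import *
c=cam('wrist');save(c,'w13.png')
go(445,12,138,70)
E
```

```text
time: 35.15
ee_pos: [0.5994, -0.0737, 0.1426]
tcp_rot: [0.519, 0.484, -0.48, -0.516]
wrist_force: [0.7, 0.0, 0.2]
opening: 0.032
t 35.2 tcp [598.1 -73.4 140.6] a 86.0 down [ 0.003  0.    -1.   ] F [ 0.1 -0.1  0.6] open 32.4 q [-0.22  0.51  0.37  1.77 -0.23  0.89  1.75]
shift [ 74.4   2.1 158.7] turn (np.float64(16.0), np.float64(-164.0))
```

View pics/w13.png

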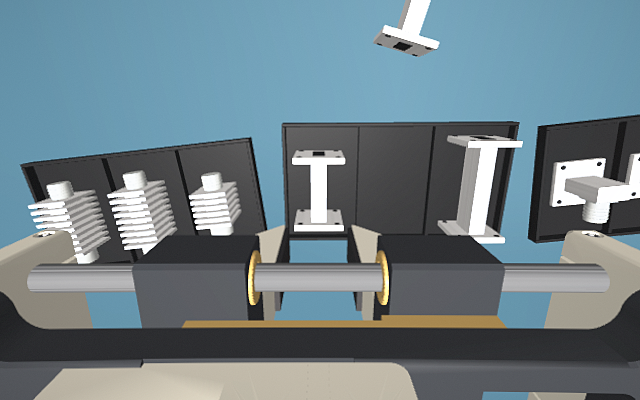

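Short section lies in the −y bay at (318,190), clear of the divider and parallel to the walls. Now the long grey section (the browns and the green one stay).

```bash
python3 -m handwheel '[[[10,0,20,0,0.5],[15,0,32,0,0.5],[16,0,34,0,0.5],[16,0,34,0,0.5],[17,0,39,0,0.5],[0,0,0,8,0.5],[0,0,0,8,0.5],[0,0,0,0,0.5]]]'; python3 - <<'E'
from h import *
c=cam('wrist');save(c,'w14.png')
st()
E
```

```text
time: 36.2
ee_pos: [0.443, 0.0118, 0.1383]
tcp_rot: [-0.579, -0.405, 0.406, 0.579]
wrist_force: [0.6, 0.7, -0.1]
opening: 0.0462
t 36.25 tcp [443.1  11.7 138.4] a 70.2 down [-0.001 -0.001 -1.   ] F [-0.6  1.4  0.3] open 45.8 q [-0.5   0.29  0.44  2.15 -0.18  0.74  1.28]
```

View pics/w14.png

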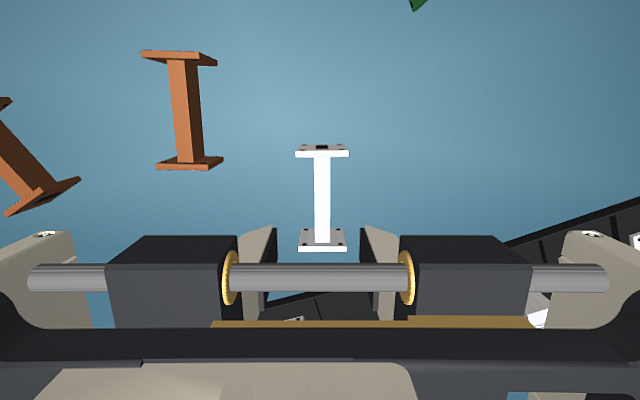

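```bash
python3 - <<'E'
from h import *
c=cam('wrist');save(c,'w14c.png',(270,130,370,260),4.5)
P=plane(c,[(322,154),(322.5,248.5)],.041)[:,:2]*1000;print(P,P.mean(0),np.linalg.norm(P[0]-P[1]));C=P.mean(0)
d=P[1]-P[0];print('yaw',np.degrees(np.arctan2(d[1],d[0])))
go(C[0],C[1],31,70)
E
```

```text
[[4.08749705e+02 2.69433999e+01]
 [4.84573803e+02 2.99451957e-01]] [446.66175383  13.62142591] 80.3691096722774
yaw -19.36104468094096
t 36.3 tcp [443.3  11.7 138.5] a 70.2 down [-0.001 -0.    -1.   ] F [-0.1 -0.7 -0.4] open 45.9 q [-0.5   0.29  0.44  2.15 -0.18  0.74  1.28]
shift [  3.1 107.5  -2.7] turn (np.float64(0.2), np.float64(-179.8))
```

View pics/w14c.png

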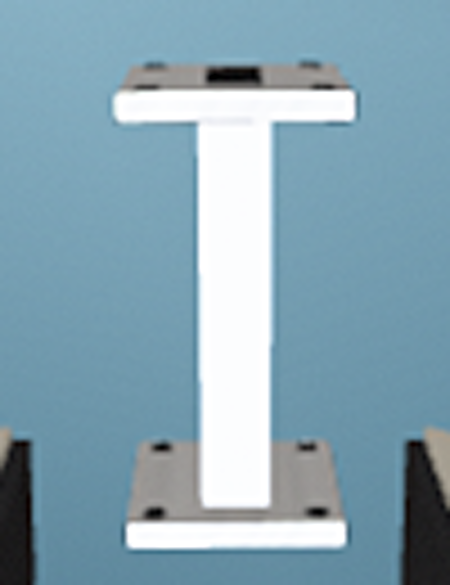

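Flange spacing 80.4 mm (81 expected): bare metal, long section. Gripping.

```bash
python3 -m handwheel '[[[3,30,-3,0,0.45],[0,35,0,0,0.45],[0,28,0,0,0.45],[0,14.5,0,0,0.45],[0,0,0,0,0.45],[0,0,0,0,0],[0,0,0,0,0],[0,0,0,0,0],[0,0,0,0,0],[0,0,0,0,0],[0,0,0,0,0],[0,0,0,0,0]]]';python3 -m handwheel '[[[0,-20,0,0,0],[0,-40,0,0,0],[0,-40,0,0,0],[0,0,0,0,0]]]'; python3 - <<'E'
from h import *
go(602,-6,130,86)
E
```

```text
time: 37.8
ee_pos: [0.4479, 0.0137, 0.032]
tcp_rot: [0.579, 0.406, -0.405, -0.579]
wrist_force: [-1.0, 0.1, 8.4]
opening: 0.0126
time: 38.3
ee_pos: [0.4491, 0.0138, 0.1337]
tcp_rot: [0.58, 0.407, -0.404, -0.579]
wrist_force: [0.5, 0.1, -1.6]
opening: 0.0125
t 38.3 tcp [449.1  13.8 133.7] a 70.0 down [ 0.005  0.001 -1.   ] F [ 0.5  0.1 -1.6] open 12.5 q [-0.52  0.3   0.46  2.15 -0.2   0.72  1.29]
shift [  33.7    4.4 -150.4] turn (np.float64(-16.0), np.float64(164.0))
```

```bash
python3 -m handwheel '[[[5,0,-20,0,0],[7,0,-32,0,0],[7,0,-34,0,0],[7,0,-34,0,0],[7.5,0,-31,0,0],[0,0,0,-8,0],[0,0,0,-8,0],[0,0,0,0,0]]]'; python3 - <<'E'
from h import *
go(602,-6,130,86)
c=cam('wrist');save(c,'w15.png')
E
```

```text
time: 39.3
ee_pos: [0.6, -0.0068, 0.13]
tcp_rot: [-0.517, -0.481, 0.482, 0.518]
wrist_force: [0.1, 0.2, -1.3]
opening: 0.0127
t 39.3 tcp [600.   -6.8 130. ] a 85.9 down [-0.002  0.    -1.   ] F [ 0.1  0.2 -1.3] open 12.7 q [-0.32  0.52  0.36  1.79 -0.23  0.88  1.64]
shift [ 0.9 -0.  -1.9] turn (np.float64(-0.1), np.float64(179.9))
```

View pics/w15.png

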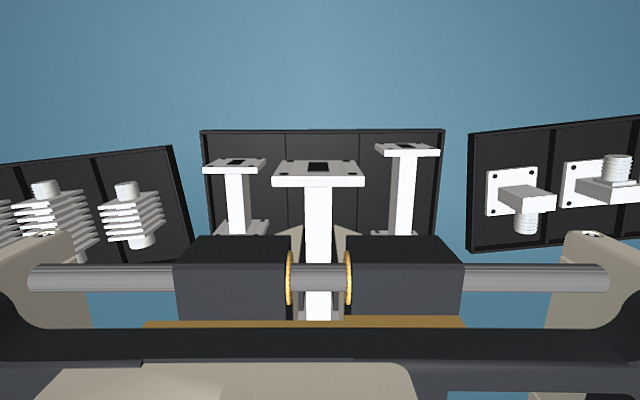

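```bash
python3 -m handwheel '[[[1,25,-1.5,0,0],[0,30,0,0,0],[0,25,0,0,0],[0,9,0,0,0],[0,0,0,0,0],[0,0,0,0,0]]]';python3 -m handwheel '[[[0,3,0,0,0],[0,2,0,0,0],[0,0,0,0,0]]]'
```

```text
time: 40.1
ee_pos: [0.6031, -0.0059, 0.0435]
tcp_rot: [0.518, 0.482, -0.482, -0.517]
wrist_force: [0.0, 0.2, -1.8]
opening: 0.0125
time: 40.48
ee_pos: [0.6023, -0.0058, 0.0375]
tcp_rot: [-0.517, -0.482, 0.482, 0.517]
wrist_force: [-1.2, 0.3, -2.5]
opening: 0.0126
```

```bash
python3 -m handwheel '[[[0,1.5,0,0,0],[0,0,0,0,0]]]';python3 -m handwheel '[[[0,1,0,0,0],[0,0,0,0,0]]]'
```

```text
time: 40.72
ee_pos: [0.6023, -0.0058, 0.0359]
tcp_rot: [-0.517, -0.482, 0.482, 0.517]
wrist_force: [0.1, -1.0, -1.1]
opening: 0.0128
time: 40.98
ee_pos: [0.6025, -0.0059, 0.0351]
tcp_rot: [0.517, 0.482, -0.482, -0.517]
wrist_force: [-0.7, 0.3, -0.4]
opening: 0.0123
```

```bash
python3 -m handwheel '[[[0,1,0,0,0],[0,0,0,0,0]]]'; python3 -m handwheel '[[[0,0,0,0,0.15],[0,0,0,0,0.25],[0,0,0,0,0.35],[0,0,0,0,0.35],[0,0,0,0,0.35],[0,-20,0,0,0.35],[0,-40,0,0,0.35],[0,-45,0,0,0.35],[0,-50,30,0,0.35],[0,-50,40,0,0.35],[0,-20,40,0,0.35],[0,0,40,0,0.35],[0,0,30,0,0.35],[0,0,0,0,0.35]]]'; python3 - <<'E'
from h import *
st()
c=cam('wrist');save(c,'w16.png')
c=cam('top');save(c,'t16.png',(220,130,480,260),3)
c=cam('side');save(c,'s16.png',(270,110,530,310),3)
E
```

```text
time: 41.22
ee_pos: [0.6025, -0.0058, 0.0351]
tcp_rot: [-0.517, -0.482, 0.482, 0.517]
wrist_force: [-3.2, 0.9, 12.6]
opening: 0.0124
time: 42.98
ee_pos: [0.422, 0.0068, 0.2581]
tcp_rot: [-0.517, -0.483, 0.482, 0.517]
wrist_force: [-0.1, -0.7, -0.8]
opening: 0.0323
t 42.98 tcp [422.    6.8 258.1] a 86.0 down [-0.     0.001 -1.   ] F [-0.1 -0.7 -0.8] open 32.3 q [-0.51  0.07  0.4   2.04 -0.03  1.04  1.41]
```

View pics/w16.png

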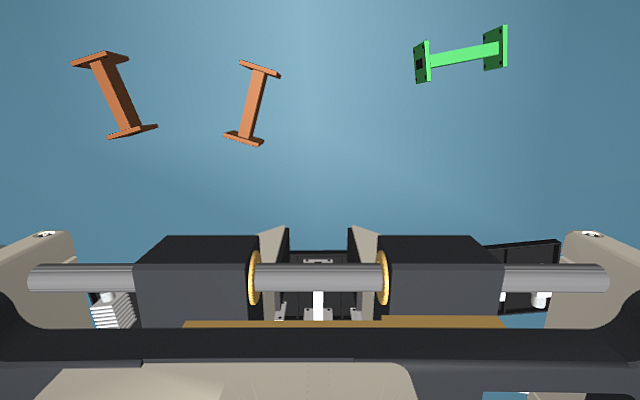

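View pics/t16.png

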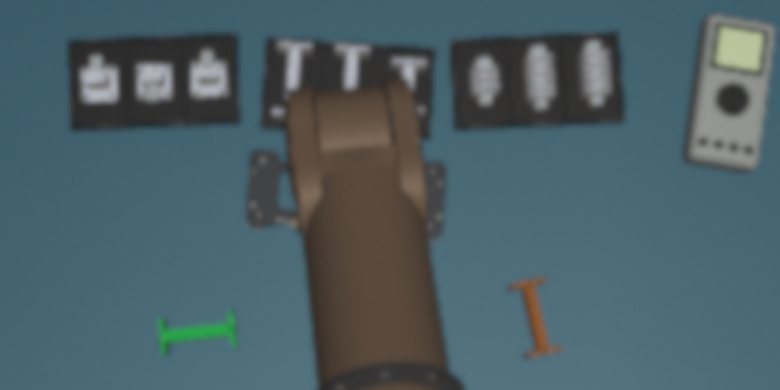

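View pics/s16.png

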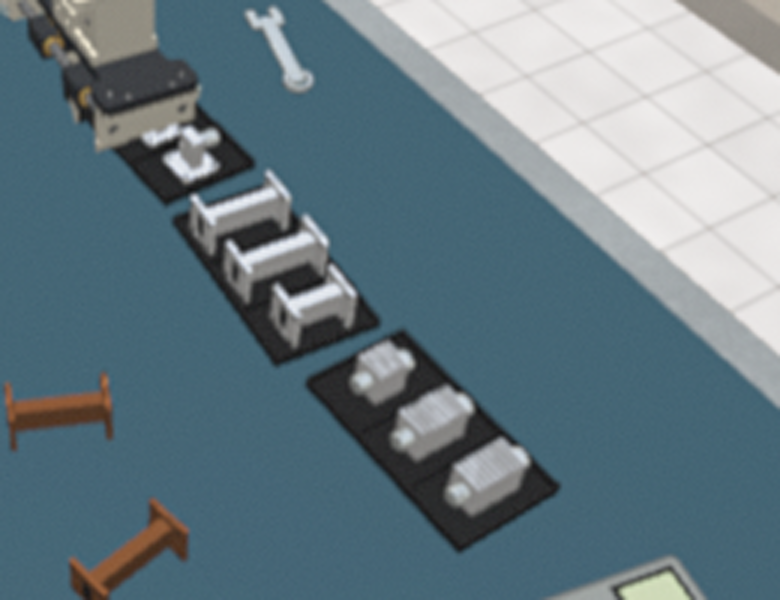

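All nine bays are filled. Each part touched down 3.1 mm above its bench grip height, which matches the 3 mm tray floor. Handing in.

```bash
python3 - <<'E'
from h import *
print(order.job_done())
E
```

```text
the job is handed in; nothing more can be done
None
```

All five loose parts are back in their trays, and I handed the job in at about 43 s of the 134 s allowed. The hand-in reports no verdict.

| Part | Tray | Bay |
|---|---|---|
| adapter | adapters | middle, connector toward tray −x |
| short attenuator | attenuators | +y |
| long attenuator | attenuators | −y |
| short section | sections | −y |
| long section | sections | middle |

- **Set-down:** each part was lowered until the wrist force showed contact, then released. Each touched down 3.1 mm above its height on the bench, which matches the 3 mm tray floor.
- **Position:** the gripper was within about 2 mm of the measured bay centre at each release.
- **Final pictures:** the side and top pictures show the parts straight and level in their bays. The arm hid part of the sections tray from above and most of the adapters tray from the side. I checked the adapter in the top picture and in the wrist picture at release.
- **Left alone:** the arm did not go near the multimeter or the bottle, and the brown and green look-alikes were left where they were. I did not measure these again at the end.
- **Disagreements:** the top camera and the wrist camera differed by 2–4 mm on the tray centres. The side camera was up to about 9 mm off along y. I used the wrist values, and all of this is well inside the tolerance. The last contact, for the long section, read about 13 N, against 3–5 N for the others.

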